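# Release the pins from the lever dispenser

## Robot

A 7-joint arm with a two-finger parallel gripper is mounted at the origin on the work surface; the furniture and walls round the work are solid. World frame = base frame: x ahead of the robot, y to its left, z up, the work surface at z = 0. Lengths are in m, angles in rad, forces in N, time in s.
With the tool pointing down it reaches from about 0.4 to 0.85 m from the base axis. Payload 10.4 kg.
Tool frame: the origin (TCP) lies between the finger pads; the fingertips stand 22 mm ahead of it and the grasp point (between the pads) lies 3 mm ahead of it; z points along the fingers, y is the line along which they close (so a half turn about z gives the same grasp; the last joint's range is limited). The gripper opens to 85 mm and grips with 20 to 120 N. Pads are 22 mm wide; open, the fingers measure 114 mm over their backs; the gripper's body (76 mm by 85 mm) begins 54 mm behind the grasp point. The pads swing forward as they close: fully open they stand 13 mm farther back than shut.
Start: joints at [-1.248, 0.332, -0.065, 1.46, 0.022, 1.35, -0.088], TCP at [0.212, 0.588, 0.253] pointing down, gripper open.
Joint ranges: [-2.6, 2.6], [-0.5, 2.12], [-1.47, 1.34], [0.16, 2.42], [-1.27, 4.41], [0.06, 2.06], [-2.6, 2.6]. Speed limits (rad/s): [2.22, 2.22, 2.79, 2.79, 3.14, 3.14, 3.14].

## Interface

Orientations are given as a unit quaternion [x, y, z, w].
In Python, from workcell import manip, camera, ticket, boxes_of, outline_of gives the robot as it stands.
- The arm moves only by the tool carry_out, never from a script. Its argument "deltas" is a list of rows, each a list of 5 numbers: the shift along the tool's x, y, z as a fraction of full scale, then the turn about the tool's z as a fraction of full scale, then the opening, from -1 (shut) to 1 (fully open), so that 0 is half open. In form: [[tx, ty, tz, spin, gripper], ...]. A call has 1 to 20 rows; each row is the pose to reach, as a shift and turn from the pose commanded when the call began, along the tool's axes at that moment; what a row does not reach only later rows make up. Full scale, the value 1, is 150 mm for a shift and 30 degrees for a turn. A row lasts 1/8 s, in which the tool goes at most 62.5 mm and 10.7 degrees, less where a joint would pass 70% of its speed; a pose out of reach is approached as far as the arm can. A call with a number of a shift or a turn outside -1 to 1 is refused whole. A call with a gripper value outside its range is refused whole. The fingers move at their own pace and stop on an object; "force" is the grip in N (left out, the last holds). Time passes only in rows, so rows that repeat a pose let the fingers close. It gives the time, the measured TCP pose, the force, the opening and the grip force at its end, in the units of the state.
- manip.get_obs(): the state, without advancing time (a new reading comes with each control period).
- camera(name): name is "scene" or "side" or "wrist"; returns a dict with "img" (400x640x3 uint8, red, green, blue), "depth" (400x640 float32, m along the optical axis (not along the pixel's ray), 0 where there is no reading), "vertical_fov" (degrees; the focal length in pixels is half the picture's height over the tangent of half this angle, whatever the lens; pixels are square), "cx", "cy" (the principal point, pixels), "k1" (the pictures are not rectified: a ray, as slopes to the right and down, at radius r is drawn at 1 + k1 r^2 times it, then the intrinsics apply), "R" (3x3) and "t" (3): a world point X has camera coordinates R X + t. Camera axes: x right, y down, z forward; pixel columns grow to the right and rows downward; lengths in m; the calibration is good to about 2 mm. A picture is of the moment at which its call begins.
- ticket.hand_in(): hands the job in; it is judged then, once.
Trained networks look in a picture, given as the dict that the camera call returned (one of the last four; its "shot" number tells which), for a name from the list of things; names that differ only in an ending like _2 or _b are one class to them, and where a whole thing is asked for, a point or a joint stands for the part that bears it (a point fixed in the world has none). Each returns a list of dicts, best first, with "conf" (0 to 1); they miss things now and then, are a little off and sometimes report something else, mostly with a low value. They report only what shows in the picture. A call takes as long as a camera call. They do not tell look-alikes from the thing itself.
- boxes_of(query, picture): "position" ([x, y, z] in m, in world coordinates, good to about 4 mm: the middle of the surface that is visible of it).
- outline_of(query, picture): "region" (400x640 bool, what is visible of it).
The state is a dict: "clock": time; "joint_pos": joint angles; "joint_velocities": joint speeds; "tau": joint torques, N m; "position": TCP position; "ee_rot": TCP orientation; "ft_force": force on the tool from outside, world axes, zero at the start; "torque": the same for the moment, N m; "grip_width": opening from 0.0 (shut) to 1.0 (fully open); "grasp_force": force on a finger pad.
Only numpy, scipy, OpenCV 4.12 (cv2) and the standard library are available. Lean on these libraries where they do the work, as an engineer would, in place of code of your own. Each camera call takes 0.05 s, during which the arm holds its last target. There are 200 camera calls.

## Task

Press the pin dispenser's lever all the way down to lift its front lid, and keep it down until both dowel pins have rolled out into the tray; then let the lever up slowly under your finger so that the lid eases shut and does not slam, and take the hand away. Only push the lever: do not touch the pins or the lid, grasp nothing, and leave the other things on the bench where they are.

Things in the scene. Friction and masses are not known exactly. Their poses are not given: they have to be found in the camera images.
- lever_pad (a point): middle of the top of the lever's round black rubber pad (56 mm disc), on the bent steel arm beside the grey dispenser, 77 mm out from the hopper's side. At rest 103 mm above the bench, fully pressed 49 mm; shifts up to 4 mm sideways and tilts on its arc. A shut gripper's tip pressing straight down works. Spring: about 3 N at first, 6 to 7 N at the bottom; it follows the finger back up.
- lever (a joint): lever angle, rad: 0 at rest (up, lid shut), 0.5 against the lower stop. The pad is 110 mm from the lever's pivot, measured across the pivot axis.
- lid (a joint): front lid angle, rad: 0 shut (hanging upright), 1.1 fully raised. Geared to the lever: lid = 2.2 x lever. Eased shut means never closing faster than 2 rad/s (0.1 m/s at the pad; 0.03 m/s at the pad is comfortable). If the lever is let go, the spring slams it several times faster.
- lid_edge (a point): middle of the lower edge of the lid, a plain steel flap 78 mm wide and 58 mm high, hinged along its top edge 102 mm above the bench, closing the front of the hopper; it swings out over the tray and up.
- tray (a point): middle of the floor of the catch tray, 11 mm above the bench; tray 80 mm wide inside (y), 108 mm long (x), walls 38 mm high. Axes are the dispenser's: the hopper is at +x (to 185 mm from here, 119 mm high, open on top), the lever on the -y side, z up. The dispenser is grey sheet steel, 260 x 128 mm, screwed to the bench.
- pin_front: ground steel dowel pin, 22 mm diameter, 70 mm long, lying across the sloping chute right behind the lid; origin at its centre, y along it. Rolls out by itself when the lid is up.
- pin_rear: the same kind of pin, lying behind the first one; origin at its centre, y along it.
- nut_m24: loose hexagon nut, 36 x 42 x 19 mm, near the lever; bystander; origin under its centre
- hex_bolt: loose hexagon bolt lying down, 87 mm long, 36 mm head, 34 mm high, near the lever; bystander; origin under its centre
- casting: loose dark cast bracket, 46 x 48 x 56 mm; bystander; origin under its centre
- bearing_ring: loose thick steel ring lying flat, 56 mm across, 22 mm high; bystander; origin under its centre
- tape_measure: loose yellow pocket tape measure, 37 x 73 x 64 mm high; bystander; origin under its centre
Mind the look-alikes: they are no part of the job. What is shaped like the pin_front but purple is not meant.

How it is judged:
On the way, in this order (a step that is already met when the one before it is completed fails the run):
1. lever pressed down, the lid raised (0.9 rad or more) and both pins out in the tray (value of joint lid above 0.9 rad and x of pin_front in the frame of tray between -0.06 and 0.06 m and y of pin_front in the frame of tray between -0.042 and 0.042 m and z of each of pin_front, pin_rear in the frame of tray below 0.03 m and x of pin_rear in the frame of tray between -0.06 and 0.06 m and y of pin_rear in the frame of tray between -0.042 and 0.042 m), for 0.2 s.
2. the lid shut again (value of joint lid below 0.06 rad), for 0.2 s.
At the end, for the whole second after the job is handed in: The lid is shut (within 0.06 rad) and both pins lie at rest (under 0.03 m/s) inside the tray, having rolled out while the lid was up at 0.9 rad or more; the lid was eased shut at no more than 2 rad/s (value of joint lid below 0.06 rad and x of pin_front in the frame of tray between -0.06 and 0.06 m and y of pin_front in the frame of tray between -0.042 and 0.042 m and z of each of pin_front, pin_rear in the frame of tray below 0.03 m and x of pin_rear in the frame of tray between -0.06 and 0.06 m and y of pin_rear in the frame of tray between -0.042 and 0.042 m and linear speed of each of pin_front, pin_rear below 0.03 m/s); the robot touches nothing.
It fails at once if the lid falls shut faster than 2 rad/s (a slam) (velocity of joint lid below -2 rad/s).
It fails at once if the robot touches a pin (contact force between any of the arm, the fingers and pin_front above 0.3 N or contact force between any of the arm, the fingers and pin_rear above 0.3 N).
It fails at once if the robot touches the lid itself (contact force between any of the arm, the fingers and lid above 0.5 N).
It fails at once if another thing on the bench is moved by more than 15 mm (distance of any of nut_m24, hex_bolt, casting, bearing_ring, tape_measure from where it was at the start of the episode above 0.015 m).
It also fails if it takes over 35 s, if anything falls off the work surface, if the arm or the gripper's body presses on something with over 40 N, if the wrist force passes 120 N, or if a joint passes its speed limit or range.

## Working session

There is one attempt and no reset: what is moved stays moved. The work goes in short steps, Python scripts to look and compute and a tool call to move; the robot and the scene stay as the last step left them, time stands still between calls to the robot, and variables do not carry over. Pictures are saved under pics/ and viewed, at most 10 in all, crops included, and the job is handed in when it is done.

Besides the shell and the picture viewer there is one more tool, called after "Call:" in YAML: its name, and indented under it one key for each argument. carry_out: Moves the arm, as the interface text tells. Its arguments: {"type":"object","properties":{"deltas":{"type":"array","items":{"type":"array","items":{"type":"number"}}},"force":{"type":"number"}},"required":["deltas"]}

```bash
mkdir -p pics
cat > h.py <<'E'
import numpy as np, cv2
from workcell import manip, camera, ticket, boxes_of, outline_of
def world(p,u,v,z):
    f=200/np.tan(np.radians(p["vertical_fov"])/2)
    K=np.array([[f,0,p["cx"]],[0,f,p["cy"]],[0,0,1]])
    s=cv2.undistortPoints(np.array([[[u,v]]],float),K,np.array([p["k1"],0,0,0.]))[0,0]
    return np.array(p["R"]).T@(np.array([s[0]*z,s[1]*z,z])-np.array(p["t"]))
def median_of(p,m):
    v,u=np.nonzero(m&(p["depth"]>0))
    return np.array([world(p,a,b,p["depth"][b,a]) for a,b in zip(u[::5],v[::5])])
E
python3 - <<'E'
from h import *
ps={n:camera(n) for n in("scene","side")}
cv2.imwrite("pics/a.png",ps["scene"]["img"][...,::-1]);cv2.imwrite("pics/b.png",ps["side"]["img"][...,::-1])
for n,p in ps.items():
  for q in("lever_pad","lid_edge","tray","pin_front","nut_m24","hex_bolt","casting","bearing_ring","tape_measure"):
    print(n,q,[(np.round(d["position"],3).tolist(),round(d["conf"],2)) for d in boxes_of(q,p)[:3]])
o=manip.get_obs();print(o["position"],o["ee_rot"],o["clock"])
E
```

```text
scene lever_pad [([0.478, -0.151, 0.106], 0.7)]
scene lid_edge [([0.418, -0.1, 0.106], 0.7), ([0.406, -0.084, 0.07], 0.65)]
scene tray [([0.431, -0.081, 0.069], 0.6), ([0.414, -0.099, 0.106], 0.29)]
scene pin_front [([0.166, -0.306, 0.021], 0.77), ([0.403, -0.088, 0.067], 0.56)]
scene nut_m24 []
scene hex_bolt [([0.507, -0.272, 0.024], 0.87)]
scene casting []
scene bearing_ring [([0.501, -0.337, 0.024], 0.81)]
scene tape_measure [([0.345, -0.326, 0.048], 0.65)]
side lever_pad [([0.481, -0.101, 0.1], 0.57)]
side lid_edge [([0.401, -0.094, 0.093], 0.96)]
side tray [([0.458, -0.037, 0.073], 0.55)]
side pin_front [([0.166, -0.303, 0.02], 0.48)]
side nut_m24 [([0.372, -0.261, 0.019], 0.37)]
side hex_bolt [([0.516, -0.268, 0.023], 0.88)]
side casting [([0.43, -0.335, 0.042], 0.78)]
side bearing_ring [([0.504, -0.334, 0.019], 0.62)]
side tape_measure [([0.346, -0.324, 0.035], 0.69), ([0.377, -0.262, 0.019], 0.56)]
[0.21186397 0.5880175  0.25332911] [1.72043917e-01 9.85089280e-01 3.20192784e-05 3.67052315e-06] 1.0
```

View pics/a.png

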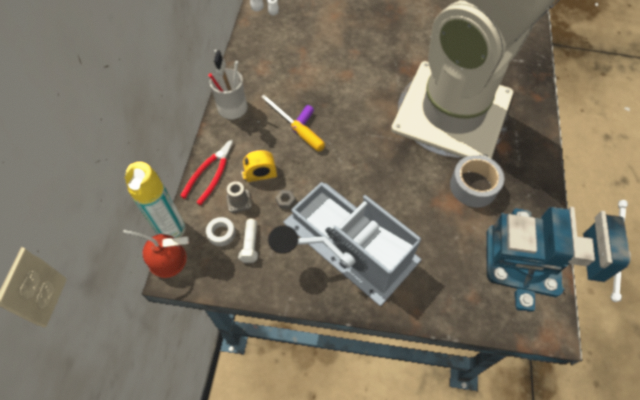

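View pics/b.png

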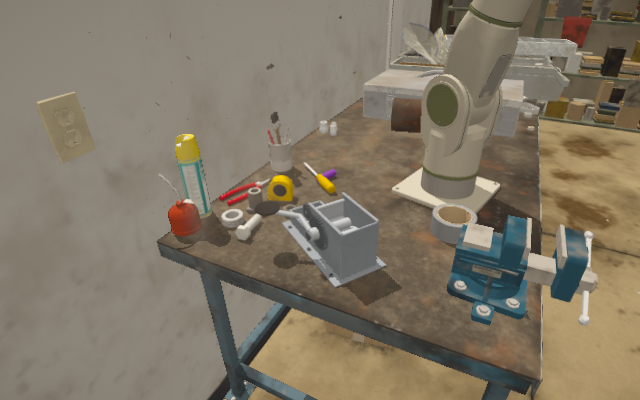

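The scene view shows the black pad at about (283,239), with its arm running to the hopper pivot at (345,258). Its shadow is at (314,280). The tray is at (323,210), the hopper at (385,235), the nut at (286,199) and the bolt at (249,240). In the side view the pad is at about (268,208). The network's lever position covers the whole lever, so I'll measure the disc itself.

Run:
```python
from h import *
p=camera("scene")
g=p["img"].max(2); m=np.zeros_like(g,bool); m[222:258,262:302]=True
P=[]
for v in range(220,260):
  for u in range(262,304):
    if g[v,u]<60 and p["depth"][v,u]>0:
      w=world(p,u,v,p["depth"][v,u])
      if .08<w[2]<.13: P.append(w)
P=np.array(P); print("pad",len(P),np.median(P,0),P.min(0),P.max(0))
r,_=[*cv2.minEnclosingCircle(P[:,:2].astype(np.float32))],0;print(r)
for q in("nut","hop1","hop2","tray"):
  u,v={"nut":(286,199),"hop1":(363,197),"hop2":(420,240),"tray":(323,184)}[q]
  print(q,world(p,u,v,p["depth"][v,u]).round(3))
cv2.imwrite("pics/c.png",cv2.resize(p["img"][170:310,220:440,::-1],None,fx=3.5,fy=3.5))
```

```text
pad 566 [ 0.49695593 -0.19323326  0.1022503 ] [ 0.47124402 -0.21867179  0.09781267] [ 0.52272012 -0.16838063  0.10797824]
[(0.4964873492717743, -0.1931764930486679), 0.026464495807886124]
nut [ 0.371 -0.255 -0.001]
hop1 [0.811 0.023 0.929]
hop2 [0.347 0.035 0.   ]
tray [ 0.327 -0.189  0.039]
```

View pics/c.png

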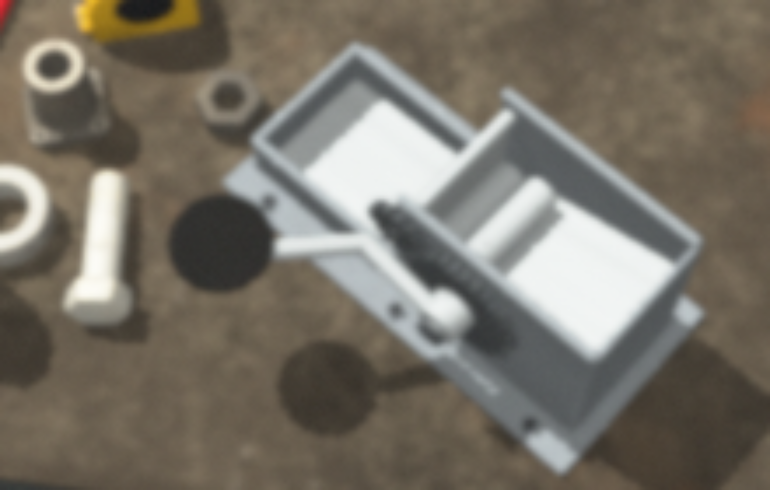

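The crop confirms the disc at crop (220,243), and the pad centre is at (0.4965, -0.193, 0.102). One pin shows in the hopper at crop (510,220). The bolt is about 80 mm from the pad, at crop (100,245). Next I'll check the vise height and plan the tool-axis deltas.

Run:
```python
from h import *
p=camera("scene")
A=np.array([world(p,u,v,p["depth"][v,u]) for v in range(205,310,4) for u in range(485,630,4) if p["depth"][v,u]>0])
A=A[A[:,2]>.08];print(A.min(0).round(2),A.max(0).round(2))
from scipy.spatial.transform import Rotation as R
o=manip.get_obs();r=R.from_quat(o["ee_rot"]);W=[o["position"],[.28,.47,.34],[.36,.35,.34],[.43,.23,.34],[.47,.1,.34],[.49,-.04,.32],[.4965,-.12,.25],[.4965,-.193,.16]]
for a,b in zip(W,W[1:]):print((r.inv().apply(np.subtract(b,a))/.15).round(3))
```

```text
[0.18 0.16 0.08] [0.36 0.37 0.15]
[-0.694 -0.586 -0.578]
[-0.773 -0.572 -0.   ]
[-0.71  -0.595 -0.   ]
[-0.545 -0.725 -0.   ]
[-0.442 -0.833  0.133]
[-0.222 -0.487  0.467]
[-0.165 -0.458  0.6  ]
```

Call:
carry_out:
  deltas:
    - [-0.2,-0.15,-0.2,0,-1]
    - [-0.45,-0.38,-0.4,0,-1]
    - [-0.69,-0.59,-0.58,0,-1]
    - [-0.95,-0.78,-0.58,0,-1]
    - [-1,-0.85,-0.58,0,-1]

```text
clock: 1.72
position: [0.3121, 0.4146, 0.3411]
ee_rot: [0.174, 0.985, 0.001, 0.001]
ft_force: [-0.5, -0.9, -0.3]
grip_width: 0.002
grasp_force: 0.0
```

Call:
carry_out:
  deltas:
    - [-0.24,-0.16,0,0,-1]
    - [-0.47,-0.31,0,0,-1]
    - [-0.71,-0.5,0,0,-1]
    - [-0.95,-0.7,0,0,-1]
    - [-1,-0.8,0,0,-1]

```text
clock: 2.35
position: [0.4112, 0.2516, 0.3402]
ee_rot: [0.174, 0.985, -0.0, 0.0]
ft_force: [0.2, -0.0, 0.6]
grip_width: 0.002
grasp_force: 0.0
```

Call:
carry_out:
  deltas:
    - [-0.2,-0.25,0,0,-1]
    - [-0.4,-0.5,0,0,-1]
    - [-0.55,-0.75,0,0,-1]
    - [-0.65,-0.95,0.05,0,-1]
    - [-0.68,-1,0.1,0,-1]

```text
clock: 2.98
position: [0.4553, 0.077, 0.3252]
ee_rot: [0.173, 0.985, 0.0, 0.0]
ft_force: [-0.8, 0.5, -0.9]
grip_width: 0.001
grasp_force: 0.0
```

```bash
cat > d.py <<'E'
from h import *
from scipy.spatial.transform import Rotation as R
import sys
o=manip.get_obs();r=R.from_quat(o["ee_rot"])
print(o["clock"],o["position"].round(4),o["ee_rot"].round(3),o["grip_width"],o["ft_force"])
print((r.inv().apply(np.array([float(a) for a in sys.argv[1:4]])-o["position"])/.15).round(3))
E
python3 d.py .4965 -.193 .16
```

```text
2.975 [0.4553 0.077  0.3252] [0.173 0.985 0.    0.   ] 0.0014434016504431143 [-0.78453692  0.49373821 -0.87801476]
[-0.871 -1.6    1.1  ]
```

Call:
carry_out:
  deltas:
    - [-0.15,-0.3,0,0,-1]
    - [-0.3,-0.6,0.1,0,-1]
    - [-0.45,-0.85,0.2,0,-1]
    - [-0.54,-1,0.3,0,-1]
    - [-0.54,-1,0.3,0,-1]

```text
clock: 3.6
position: [0.4804, -0.0908, 0.2791]
ee_rot: [0.173, 0.985, -0.0, -0.001]
ft_force: [0.2, 0.7, -0.1]
grip_width: 0.002
grasp_force: 0.0
```

Call:
carry_out:
  deltas:
    - [-0.15,-0.27,0.1,0,-1]
    - [-0.3,-0.5,0.3,0,-1]
    - [-0.33,-0.6,0.5,0,-1]
    - [-0.33,-0.6,0.75,0,-1]
    - [-0.33,-0.6,0.8,0,-1]
    - [-0.33,-0.6,0.8,0,-1]

```text
clock: 4.35
position: [0.4974, -0.1908, 0.1608]
ee_rot: [0.171, 0.985, 0.0, -0.0]
ft_force: [-1.1, 0.0, -0.0]
grip_width: -0.0
grasp_force: 0.0
```

```bash
python3 d.py .4965 -.193 .128
python3 - <<'E'
from h import *
p=camera("scene");q=camera("wrist");s=camera("side")
cv2.imwrite("pics/d.png",np.hstack([cv2.resize(p["img"][150:320,200:440],(480,340)),cv2.resize(s["img"][150:320,200:360],(320,340))])[...,::-1])
E
```

```text
4.35 [ 0.4974 -0.1908  0.1608] [ 0.171  0.985  0.    -0.   ] -0.00030074547202011656 [-1.08553111  0.02978892 -0.00598458]
[ 0.001 -0.016  0.219]
```

View pics/d.png

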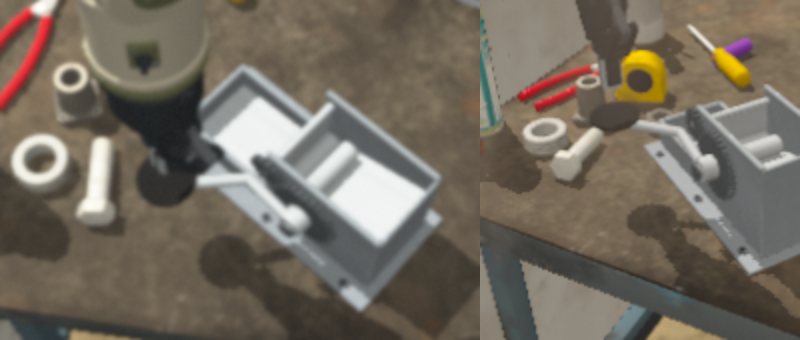

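The finger stands over the pad at (165,180) in the left half. Now I'll press it.

Call:
carry_out:
  deltas:
    - [0,-0.015,0.1,0,-1]
    - [0,-0.015,0.17,0,-1]
    - [0,-0.015,0.24,0,-1]
    - [0,-0.015,0.31,0,-1]
    - [0,-0.015,0.38,0,-1]
    - [0,-0.015,0.45,0,-1]
    - [0,-0.015,0.52,0,-1]
    - [0,-0.015,0.56,0,-1]
    - [0,-0.015,0.59,0,-1]
    - [0,-0.015,0.59,0,-1]
    - [0,-0.015,0.59,0,-1]
    - [0,-0.015,0.59,0,-1]

```text
clock: 6.0
position: [0.4968, -0.1937, 0.0732]
ee_rot: [0.172, 0.985, 0.001, 0.0]
ft_force: [-8.5, 4.1, 26.3]
grip_width: 0.002
grasp_force: 11.4
```

```bash
python3 d.py .4965 -.193 .071
python3 - <<'E'
from h import *
p=camera("scene");s=camera("side")
cv2.imwrite("pics/e.png",np.hstack([cv2.resize(p["img"][150:320,200:440],(480,340)),cv2.resize(s["img"][150:320,200:360],(320,340))])[...,::-1])
E
```

```text
6.0 [ 0.4968 -0.1937  0.0732] [0.172 0.985 0.001 0.   ] 0.0018306398664357192 [-8.487405    4.07101389 26.31760525]
[0.003 0.004 0.015]
```

View pics/e.png

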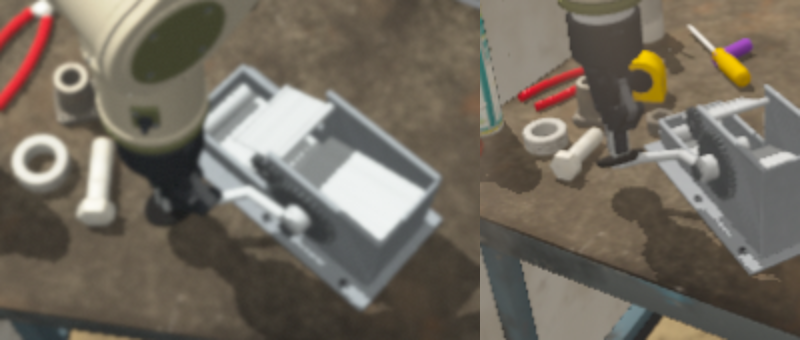

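The lid is raised, at (290,115), and the lever is against its stop at 26 N. One pin shows at the far end of the tray (230,105). I'll hold on and check for the second.

Call:
carry_out:
  deltas:
    - [0,0,-0.005,0,-1]
    - [0,0,-0.005,0,-1]
    - [0,0,-0.005,0,-1]
    - [0,0,-0.005,0,-1]
    - [0,0,-0.005,0,-1]
    - [0,0,-0.005,0,-1]
    - [0,0,-0.005,0,-1]
    - [0,0,-0.005,0,-1]

```text
clock: 7.1
position: [0.4967, -0.1937, 0.0736]
ee_rot: [0.172, 0.985, 0.001, 0.0]
ft_force: [-6.2, 2.7, 20.3]
grip_width: 0.002
grasp_force: 8.9
```

Run:
```python
from h import *
p=camera("scene");s=camera("side")
for n,c in(("scene",p),("side",s)):
  print(n,[(np.round(d["position"],3).tolist(),round(d["conf"],2)) for d in boxes_of("pin_front",c)])
cv2.imwrite("pics/f.png",np.hstack([cv2.resize(p["img"][175:265,290:390],(400,360),interpolation=2),cv2.resize(s["img"][185:275,280:380],(400,360),interpolation=2)])[...,::-1])
```

```text
scene [([0.372, -0.194, 0.03], 0.79)]
side [([0.164, -0.301, 0.022], 0.65), ([0.503, -0.334, 0.017], 0.28)]
```

View pics/f.png

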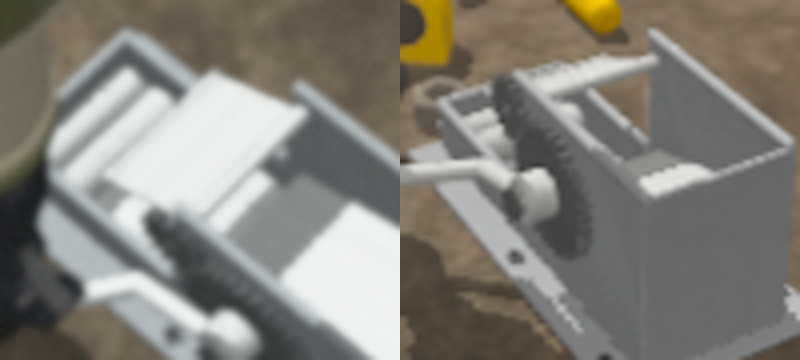

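Both pins lie side by side in the tray, at (95,105) and (120,130), with the lid up. Now I'll let the lever up slowly at about 0.03 m/s.

Call:
carry_out:
  deltas:
    - [0,0,-0.015,0,-1]
    - [0,0,-0.035,0,-1]
    - [0,0,-0.06,0,-1]
    - [0,0,-0.085,0,-1]
    - [0,0,-0.11,0,-1]
    - [0,0,-0.135,0,-1]
    - [0,0,-0.16,0,-1]
    - [0,0,-0.185,0,-1]
    - [0,0,-0.21,0,-1]
    - [0,0,-0.235,0,-1]
    - [0,0,-0.26,0,-1]
    - [0,0,-0.285,0,-1]
    - [0,0,-0.31,0,-1]
    - [0,0,-0.335,0,-1]
    - [0,0,-0.36,0,-1]
    - [0,0,-0.385,0,-1]
    - [0,0,-0.41,0,-1]
    - [0,0,-0.435,0,-1]
    - [0,0,-0.46,0,-1]
    - [0,0,-0.485,0,-1]

```text
clock: 9.8
position: [0.4959, -0.1944, 0.1455]
ee_rot: [0.172, 0.985, 0.0, -0.0]
ft_force: [1.1, 0.3, 0.2]
grip_width: 0.002
grasp_force: 0.0
```

Call:
carry_out:
  deltas:
    - [0,0,-0.1,0,-1]
    - [0,0,-0.3,0,-1]
    - [0,0,-0.6,0,-1]
    - [0,0,-0.8,0,-1]
    - [0,0,-0.8,0,-1]
    - [0,0,-0.8,0,-1]
    - [0,0,-0.8,0,-1]

```text
clock: 10.68
position: [0.4955, -0.1942, 0.2645]
ee_rot: [0.172, 0.985, -0.0, -0.001]
ft_force: [-1.1, 0.0, -0.2]
grip_width: -0.0
grasp_force: 0.0
```

Run:
```python
from h import *
p=camera("scene");s=camera("side")
cv2.imwrite("pics/g.png",np.hstack([cv2.resize(p["img"][150:320,200:440],(480,340)),cv2.resize(s["img"][150:320,200:360],(320,340))])[...,::-1])
```

```text
(no output)
```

View pics/g.png

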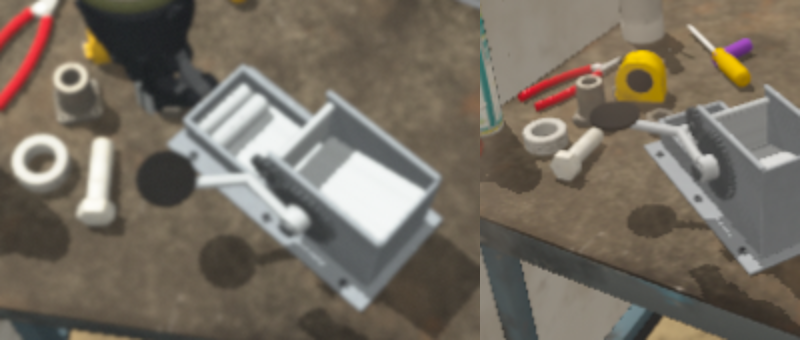

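The lever is back up, the lid is shut, and both pins lie in the tray at (225,105) and (240,118). The hand is clear and the bystanders are where they were.

```bash
python3 -c "
from workcell import ticket
print(ticket.hand_in())"
```

```text
the job is handed in; nothing more can be done
None
```

I pressed the lever to its stop until both pins had rolled into the tray, let it up at about 0.03 m/s so the lid closed gently, took the hand clear and handed the job in; the hand-in returned no verdict.

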